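Size a flanged hub in the stepped bore gauge

TASK

Find the size of the hub standing on the round rubber pad: try its disc in the stepped bore gauge, beginning at the smallest bore and going up one bore at a time, setting it squarely on each bore and pressing lightly for a moment (never more than 25 N), until it enters. Leave it upright and fully home in the first bore that takes it, let go and draw the gripper well clear above it; never put it down into a larger bore than that, and leave everything else where it is.

Things in the scene. Friction and masses are not known exactly. Their poses are not given: they have to be found in the camera images.
- hub_a: aluminium flanged hub, 44 mm high, 0.1 to 0.2 kg: a disc 14 mm thick with a boss 24 mm across on top; lower edge chamfered 1 mm. The three hubs have discs of 38, 42 and 46 mm diameter, which is which is not told. Origin: centre of underside, z up. One of them stands on the pad (which one changes), two in the tray. Grasp the boss from above, fingertips above the disc.
- hub_b: aluminium flanged hub, 44 mm high, 0.1 to 0.2 kg: a disc 14 mm thick with a boss 24 mm across on top; lower edge chamfered 1 mm. The three hubs have discs of 38, 42 and 46 mm diameter, which is which is not told. Origin: centre of underside, z up. One of them stands on the pad (which one changes), two in the tray. Grasp the boss from above, fingertips above the disc.
- hub_c: aluminium flanged hub, 44 mm high, 0.1 to 0.2 kg: a disc 14 mm thick with a boss 24 mm across on top; lower edge chamfered 1 mm. The three hubs have discs of 38, 42 and 46 mm diameter, which is which is not told. Origin: centre of underside, z up. One of them stands on the pad (which one changes), two in the tray. Grasp the boss from above, fingertips above the disc.
- gauge: aluminium block 70 x 232 x 22 mm on rubber buffers over a fixed 6 mm plate; top 34 mm above bench, gives up to 4 mm downward (3.5 N/mm), then stops hard. Four blind bores in a row along y, smallest at -y, marked by 1 to 4 dots. Origin: centre of underside, 12 mm up. Each hub fits one of bores 2, 3, 4 with 1.4 mm play in diameter, home when 10 mm deep; smaller bores stop it at the mouth.
- bore1 (a point): centre of the mouth of bore 1 (smallest, one dot) of the gauge, on its top face; bore diameter 35.4 mm, blind, 10 mm deep, flat floor, mouth chamfered 1 mm; axes as the gauge
- bore2 (a point): centre of the mouth of bore 2 (two dots) of the gauge, on its top face; bore diameter 39.4 mm, blind, 10 mm deep, flat floor, mouth chamfered 1 mm; axes as the gauge
- bore3 (a point): centre of the mouth of bore 3 (three dots) of the gauge, on its top face; bore diameter 43.4 mm, blind, 10 mm deep, flat floor, mouth chamfered 1 mm; axes as the gauge
- bore4 (a point): centre of the mouth of bore 4 (largest, four dots) of the gauge, on its top face; bore diameter 47.4 mm, blind, 10 mm deep, flat floor, mouth chamfered 1 mm; axes as the gauge
- pad_top (a point): centre of the top of the round black rubber pad, 84 mm across, 5 mm thick, fixed flat on the bench to the right of the gauge; the hub to be sized stands near its middle
- tray: fixed shallow grey tray 85 x 150 x 18 mm, floor 5 mm thick, left of the gauge, holding the other two hubs, which stay there. Origin: centre of the underside
- black_tape: loose roll of black tape lying flat, 58 mm across, 19 mm high, stays where it is; origin under its centre
- solder_spool: loose spool of solder wire, 56 x 62 mm, 60 mm high, stays where it is; origin under its centre
Not all that is in view belongs to the job. Leave any orange or turquoise look-alike of the hub_c alone. Leave any orange or turquoise look-alike of the hub_a alone.

How it is judged:
On the way, in this order (a step that is already met when the one before it is completed fails the run):
1. the hub is set on bore 1, the smallest: within 6 mm of its centre, bearing on the gauge with over 1 N for 0.2 s (((horizontal distance between hub_a and bore1 below 0.006 m and contact force between hub_a and gauge above 1 N and height (world z) of hub_a below 0.045 m) or (horizontal distance between hub_b and bore1 below 0.006 m and contact force between hub_b and gauge above 1 N and height (world z) of hub_b below 0.045 m) or (horizontal distance between hub_c and bore1 below 0.006 m and contact force between hub_c and gauge above 1 N and height (world z) of hub_c below 0.045 m))), for 0.2 s.
2. then on or in bore 2, in the same way (((horizontal distance between hub_a and bore2 below 0.006 m and contact force between hub_a and gauge above 1 N and height (world z) of hub_a below 0.045 m) or (horizontal distance between hub_b and bore2 below 0.006 m and contact force between hub_b and gauge above 1 N and height (world z) of hub_b below 0.045 m) or (horizontal distance between hub_c and bore2 below 0.006 m and contact force between hub_c and gauge above 1 N and height (world z) of hub_c below 0.045 m))), for 0.2 s.
3. then, if bore 2 took it, it is home there with the gripper withdrawn over 90 mm; otherwise it is set on or in bore 3 in the same way ((((horizontal distance between hub_a and bore2 below 0.003 m and z of hub_a in the frame of bore2 below -0.008 m and angle between hub_a's own z axis and vertical below 0.06 rad) and distance between the grasp point and hub_a above 0.09 m) or (horizontal distance between hub_b and bore3 below 0.006 m and contact force between hub_b and gauge above 1 N and height (world z) of hub_b below 0.045 m) or (horizontal distance between hub_c and bore3 below 0.006 m and contact force between hub_c and gauge above 1 N and height (world z) of hub_c below 0.045 m))), for 0.2 s.
At the end, for the whole second after the job is handed in: The hub from the pad is in the first bore that takes it (38 mm disc: bore 2, 42: 3, 46: 4), within 3 mm of its centre, underside 8 mm or more below the block top, tilt under 0.06 rad, still, TCP over 90 mm off; no hub on the pad; the other two within 12 mm of their starts ((((horizontal distance between hub_a and bore2 below 0.003 m and z of hub_a in the frame of bore2 below -0.008 m and angle between hub_a's own z axis and vertical below 0.06 rad) and distance between the grasp point and hub_a above 0.09 m and linear speed of hub_a below 0.02 m/s and distance of each of hub_b, hub_c from where it was at the start of the episode below 0.012 m) or ((horizontal distance between hub_b and bore3 below 0.003 m and z of hub_b in the frame of bore3 below -0.008 m and angle between hub_b's own z axis and vertical below 0.06 rad) and distance between the grasp point and hub_b above 0.09 m and linear speed of hub_b below 0.02 m/s and distance of each of hub_a, hub_c from where it was at the start of the episode below 0.012 m) or ((horizontal distance between hub_c and bore4 below 0.003 m and z of hub_c in the frame of bore4 below -0.008 m and angle between hub_c's own z axis and vertical below 0.06 rad) and distance between the grasp point and hub_c above 0.09 m and linear speed of hub_c below 0.02 m/s and distance of each of hub_a, hub_b from where it was at the start of the episode below 0.012 m)) and horizontal distance between each of hub_a, hub_b, hub_c and pad_top above 0.03 m); the robot touches nothing.
It fails at once if a hub presses on the gauge with more than 25 N (contact force between any of hub_a, hub_b, hub_c and gauge above 25 N).
It fails at once if the hub is let down over 5 mm into a larger bore than the first that takes it ((horizontal distance between hub_a and bore3 below 0.008 m and z of hub_a in the frame of bore3 below -0.005 m) or (horizontal distance between hub_a and bore4 below 0.008 m and z of hub_a in the frame of bore4 below -0.005 m) or (horizontal distance between hub_b and bore4 below 0.008 m and z of hub_b in the frame of bore4 below -0.005 m)).
It fails at once if the tape roll or the solder spool is moved over 15 mm (distance of any of black_tape, solder_spool from where it was at the start of the episode above 0.015 m).
It also fails if it takes over 72 s, if anything falls off the work surface, if the arm or the gripper's body presses on something with over 40 N, if the wrist force passes 120 N, or if a joint passes its speed limit or range.

ROBOT

A 7-joint arm with a two-finger parallel gripper is mounted at the origin on a cart in front of the work surface, level with it; the furniture and walls round the work are solid. World frame = base frame: x ahead of the robot, y to its left, z up, the work surface at z = 0. Lengths are in m, angles in rad, forces in N, time in s.
With the tool pointing down it reaches from about 0.35 to 0.9 m from the base axis. Payload 8.1 kg.
Tool frame: the origin (TCP) lies between the finger pads, 19 mm behind the fingertips; this is the grasp point; z points along the fingers, y is the line along which they close (so a half turn about z gives the same grasp; the last joint's range is limited). The gripper opens to 92 mm and grips with 3 to 60 N. Pads are 19 mm wide; open, the fingers measure 130 mm over their backs; the gripper's body (75 mm by 190 mm) begins 47 mm behind the grasp point.
Start: joints at [-1.332, 0.434, 0.025, 1.573, -0.012, 1.134, -0.075], TCP at [0.21, 0.589, 0.246] pointing down, gripper open.
Joint ranges: [-2.62, 2.62], [-0.44, 2.09], [-1.27, 1.32], [0.08, 2.57], [-1.32, 4.46], [0.12, 2], [-2.74, 2.74]. Speed limits (rad/s): [2.22, 2.22, 3.01, 3.01, 3.14, 3.14, 3.14].

INTERFACE

Orientations are given as a rotation vector (axis times angle).
In Python, from cell import observe, imaging, arm gives the robot as it stands.
- The arm moves only by the tool apply_moves, never from a script. Its argument "commands" is a list of rows, each a list of 5 numbers: the opening in per cent of the stroke, from 0 (shut) to 100 (fully open), then the shift along the world's x, y, z in units of 0.06 m (1.0 is 0.06 m), then the turn about the world's z in units of 0.5 rad (1.0 is 0.5 rad). A call has 1 to 12 rows; each row shifts and turns the commanded pose from where the row before left it; what a row does not reach is not made up. A row lasts 1/8 s, in which the tool goes at most 62.5 mm and 10.7 degrees, less where a joint would pass 70% of its speed; a pose out of reach is approached as far as the arm can. A call with a number of a shift or a turn outside -1 to 1 is refused whole. A call with a gripper value outside its range is refused whole. The fingers move at their own pace and stop on an object; "newtons" is the grip in N (left out, the last holds). Time passes only in rows, so rows that do not move let the fingers close. It gives the time, the measured TCP pose, the force, the opening and the grip force at its end, in the units of the state.
- observe(): the state, without advancing time (a new reading comes with each control period).
- imaging.get_image(name): name is "side" or "top"; returns (picture, depth): 384x512x3 uint8, red, green, blue; 384x512 float32, m along the optical axis (not along the pixel's ray), 0 where there is no reading.
- imaging.camera_params(name): a dict with "camera_matrix" (3x3 intrinsics, pixels), "dist" ([k1, k2, p1, p2, k3] as OpenCV has them; the pictures are not rectified), "origin" and "rotation" of the camera in the world. Camera axes: x right, y up, looking along -z (the intrinsics and any distortion apply to the point x, -y, -z); pixel columns grow to the right and rows downward; lengths in m; the calibration is good to about 2 mm. A picture is of the moment at which its call begins. camera_params takes no time and is no camera call.
- arm.sign_off(): hands the job in; it is judged then, once.
The state is a dict: "clock": time; "joints": joint angles; "dq": joint speeds; "joint_efforts": joint torques, N m; "position": TCP position; "ee_rot": TCP orientation; "force": force on the tool from outside, world axes, zero at the start; "ft_torque": the same for the moment, N m; "width": opening from 0.0 (shut) to 1.0 (fully open); "gripper_force": force on a finger pad.
Only numpy, scipy, OpenCV 4.12 (cv2) and the standard library are available. Lean on these libraries where they do the work, as an engineer would, in place of code of your own. Each camera call takes 0.05 s, during which the arm holds its last target. There are 200 camera calls.

## Working session

There is one attempt and no reset: what is moved stays moved. The work goes in short steps, Python scripts to look and compute and a tool call to move; the robot and the scene stay as the last step left them, time stands still between calls to the robot, and variables do not carry over. Pictures are saved under pics/ and viewed, at most 10 in all, crops included, and the job is handed in when it is done.

Besides the shell and the picture viewer there is one more tool, called after "Call:" as name([rows], argument=value, ...), one row to a line, values as JSON. apply_moves: Moves the arm, as the interface text tells. Its arguments: {"type":"object","properties":{"commands":{"type":"array"},"newtons":{"type":"number"}},"required":["commands"]}

```bash
mkdir -p pics; ls; python3 - <<'E'
from cell import observe, imaging, arm
import cv2,numpy as np
s=observe();print(s)
for n in("top","side"):
    p,d=imaging.get_image(n);cv2.imwrite(f"pics/{n}0.png",p[:,:,::-1]);np.save(f"pics/{n}d0.npy",d);print(imaging.camera_params(n))
E
```

```text
pics
{'clock': 0.0, 'joints': array([-1.33159776,  0.43522849,  0.02498418,  1.57408361, -0.01161784,
        1.13398067, -0.07508101]), 'dq': array([-0.0005572 ,  0.0007904 ,  0.00032435,  0.00407516, -0.00109034,
       -0.0013605 , -0.00046895]), 'joint_efforts': array([-1.21688154e-03, -6.67844367e+01,  9.84194018e-01, -3.14463794e+01,
       -6.07051374e-02,  4.24821989e-02,  1.85726058e-04]), 'position': array([0.20938261, 0.58838455, 0.24474686]), 'ee_rot': array([-5.34368984e-01, -3.09567414e+00,  2.43298537e-03]), 'force': array([-0.14303021,  0.64434861,  0.52091693]), 'ft_torque': array([ 0.00431579, -0.01984087, -0.01524466]), 'gripper_force': 0.0, 'width': 0.9983342478601932}
{'camera_matrix': array([[356.35162372,   0.        , 252.16198735],
       [  0.        , 356.35162372, 192.71339807],
       [  0.        ,   0.        ,   1.        ]]), 'dist': array([0.03142842, 0.        , 0.        , 0.        , 0.        ]), 'origin': array([ 0.53057327, -0.00215043,  1.14441872]), 'rotation': array([ 0.05834947, -0.02371218, -1.59893924])}
{'camera_matrix': array([[432.2760962 ,   0.        , 262.8305618 ],
       [  0.        , 432.2760962 , 186.06000321],
       [  0.        ,   0.        ,   1.        ]]), 'dist': array([0.04539995, 0.        , 0.        , 0.        , 0.        ]), 'origin': array([0.132255  , 0.93085858, 0.76621511]), 'rotation': array([ 0.28041431, -1.24654296, -2.40979068])}
```

View pics/top0.png

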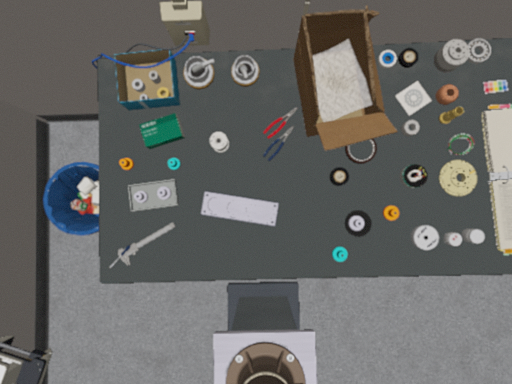

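View pics/side0.png

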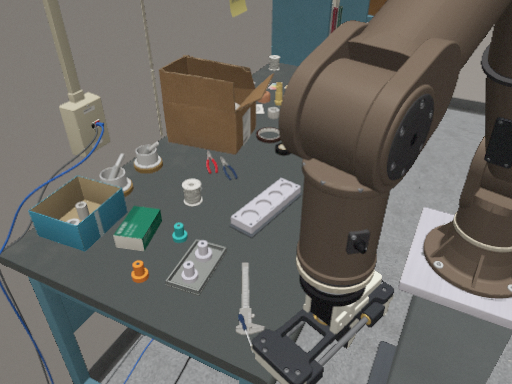

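The top view shows the gauge at about (240,208), the pad with its hub at (357,222), the tray with two hubs at (153,195), and orange and turquoise decoys. Next I'll zoom in and measure.

```bash
cat > h.py <<'E'
import cv2,numpy as np
from cell import observe, imaging, arm
from scipy.spatial.transform import Rotation as R
def ray(n,uv):
    c=imaging.camera_params(n);q=cv2.undistortPoints(np.array(uv,float).reshape(-1,1,2),c["camera_matrix"],c["dist"]).reshape(-1,2)
    d=np.c_[q[:,0],-q[:,1],-np.ones(len(q))]@R.from_rotvec(c["rotation"]).as_matrix().T
    return c["origin"],d
def onz(n,uv,z):
    o,d=ray(n,uv);return o+d*((z-o[2])/d[:,2])[:,None]
def proj(n,P):
    c=imaging.camera_params(n);M=R.from_rotvec(c["rotation"]).as_matrix();q=(np.atleast_2d(P)-c["origin"])@M
    q=q*[1,-1,-1];return cv2.projectPoints(q.reshape(-1,1,3),np.zeros(3),np.zeros(3),c["camera_matrix"],c["dist"])[0].reshape(-1,2)
E
python3 - <<'E'
from h import *
im=cv2.imread("pics/top0.png")
c=im[160:270,195:415];cv2.imwrite("pics/c1.png",cv2.resize(c,None,fx=3.6,fy=3.6,interpolation=cv2.INTER_CUBIC))
g=cv2.cvtColor(im,cv2.COLOR_BGR2HSV)
m=((g[:,:,2]>130)&(g[:,:,1]<50)).astype(np.uint8)
for (x0,y0,x1,y1) in [(190,180,290,240),(340,205,375,240)]:
    k=np.zeros_like(m);k[y0:y1,x0:x1]=m[y0:y1,x0:x1]
    cs=max(cv2.findContours(k,0,1)[0],key=cv2.contourArea);print(cv2.minAreaRect(cs),cv2.contourArea(cs))
    if x0==190:
        b=cv2.boxPoints(cv2.minAreaRect(cs));w=onz("top",b,.034);print(w,np.linalg.norm(np.diff(w,axis=0),axis=1),w.mean(0))
    else: M=cv2.moments(cs);print(onz("top",[[M['m10']/M['m00'],M['m01']/M['m00']]],.035))
d=np.load("pics/topd0.npy");print(d[205:240:3,340:375:3]);print(d[222,350:365])
E
```

```text
((239.35617065429688, 208.26119995117188), (75.52745056152344, 23.746816635131836), 9.039482116699219) 1692.5
[[ 0.52686449  0.18537274  0.034     ]
 [ 0.59978431  0.17219256  0.034     ]
 [ 0.55599282 -0.05968283  0.034     ]
 [ 0.48366168 -0.04580571  0.034     ]] [0.0741014  0.23597435 0.0736503 ] [0.54157583 0.06301919 0.034     ]
((356.5, 223.0), (14.0, 15.0), 90.0) 168.5
[[ 0.48652536 -0.29613059  0.035     ]]
[[1.1378196 1.1381255 1.1377082 1.1347625 1.1367004 1.1362164 1.1370943
  1.1338099 1.1329749 1.1340663 1.1285042 1.1358424]
 [1.1378485 1.1413866 1.1379869 1.1335617 1.1381974 1.1396619 1.141678
  1.1350765 1.1399798 1.1331297 1.1346105 0.       ]
 [1.1351886 1.1367933 1.1360632 1.1371797 1.1324582 1.1335222 1.1332377
  1.1323998 1.1322176 1.1345288 1.1331939 1.1339887]
 [1.1358818 1.1390435 1.1374785 1.1277409 1.1335887 1.1266351 1.1290513
  1.1283568 1.1271442 1.1289197 1.1315655 1.132713 ]
 [1.136557  1.1325545 1.1326138 1.131288  1.1115971 1.1159923 1.1139872
  1.1206576 1.1235164 1.1317188 1.132432  1.1342324]
 [1.135728  1.1333089 1.124214  1.121941  1.1173706 1.10
[... 271 characters left out ...]
59743 1.1311036 1.1230898 1.1285424 1.1320735]
 [1.130964  1.1353822 1.1305608 1.1319127 1.1272508 1.1130272 1.1127615
  1.1275475 1.1257215 1.128442  1.1323026 1.1306729]
 [1.1372594 1.134112  1.1344032 1.1296368 1.1255232 1.1288239 1.125086
  1.1262788 1.1217039 1.1266915 1.1294856 1.1342086]
 [1.1319859 1.1295694 1.1333799 1.1338964 1.1324031 1.1242491 1.1288921
  1.1262623 1.1314821 1.1308112 1.1301551 1.1320657]
 [1.132777  1.1343377 1.1337377 1.1320035 1.131642  1.134742  1.1319045
  1.1318192 1.1323458 1.1298681 1.1313255 1.1315058]]
[1.113755  1.1102629 1.1141517 1.1095613 1.0990698 1.0891763 1.0862185
 1.0877962 1.0833884 1.0831537 1.0860739 1.0825099 1.085113  1.1155727
 1.1275985]
```

View pics/c1.png

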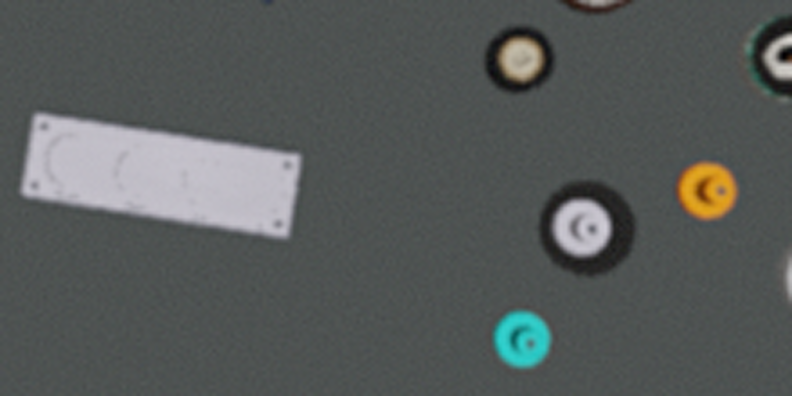

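The zoom shows the hub at crop (583,228) on the pad. The gauge's larger bores are on the left (+y), and bore 1 is at the right end. I'll average frames and rectify both views onto the gauge's top plane to measure the bores.

```bash
python3 - <<'E'
from h import *
I={}
for n in("top","side"):
    f=[imaging.get_image(n) for _ in range(8)]
    I[n]=(np.mean([a[0] for a in f],0),np.median([a[1] for a in f],0))
np.savez("pics/avg.npz",tc=I["top"][0],td=I["top"][1],sc=I["side"][0],sd=I["side"][1])
c=np.array([.5416,.0630]);ey=np.array([.0433,.2315]);ey/=np.linalg.norm(ey);ex=np.array([ey[1],-ey[0]])
S=3 # px/mm
ys=np.arange(-130,130,1/S)/1000;xs=np.arange(45,-45,-1/S)/1000
X,Y=np.meshgrid(ys[::-1],xs)  # cols: y from + to -, rows x
P=np.c_[(c[0]+X*ey[0]+Y*ex[0]).ravel(),(c[1]+X*ey[1]+Y*ex[1]).ravel(),np.full(X.size,.034)]
o=[]
for n in("top","side"):
    m=proj(n,P).astype(np.float32).reshape(X.shape+(2,))
    w=cv2.remap(I[n][0].astype(np.float32),m[...,0],m[...,1],cv2.INTER_CUBIC)
    g=w.mean(2);lo,hi=np.percentile(g,25),np.percentile(g,99)
    g=np.clip((g-110)/(hi-110)*255,0,255) if n=="side" else np.clip((g-170)/(hi-170)*255,0,255)
    print(n,lo,hi);o.append(g)
cv2.imwrite("pics/rect.png",np.vstack(o).astype(np.uint8))
E
```

```text
top 118.66594 196.64545
side 150.64954 212.79083
```

View pics/rect.png

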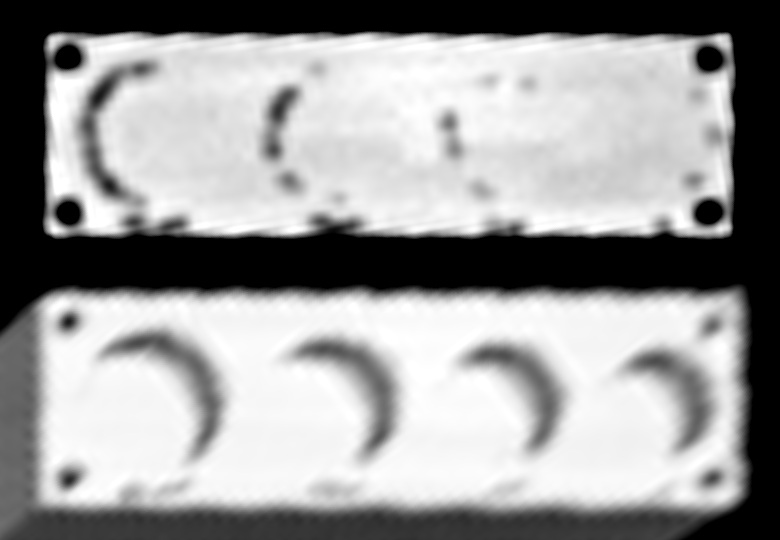

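```bash
python3 - <<'E'
from h import *
A=np.load("pics/avg.npz");im=A["tc"].astype(np.uint8)
c=cv2.resize(im,None,fx=4,fy=4,interpolation=cv2.INTER_CUBIC)
g=c.astype(int);m=((g.min(2)>125)&(g.max(2)-g.min(2)<40)).astype(np.uint8)
for nm,(x0,y0,x1,y1),z in [("pad",(340,205,375,240),.019),("t1",(132,185,150,207),.019),("t2",(152,183,172,205),.019)]:
    k=np.zeros_like(m);k[4*y0:4*y1,4*x0:4*x1]=m[4*y0:4*y1,4*x0:4*x1]
    cs=cv2.convexHull(max(cv2.findContours(k,0,1)[0],key=cv2.contourArea))
    uv=(cs.reshape(-1,2)-1.5)/4
    w=onz("top",uv,z)[:,:2].astype(np.float32)
    print(nm,cv2.minEnclosingCircle(w*1000),2000*np.sqrt(cv2.contourArea(w)/np.pi),cv2.fitEllipse(w*1000))
# boss top from depth
d=A["td"];vv,uu=np.mgrid[205:240,340:375];
o,r=ray("top",np.c_[uu.ravel(),vv.ravel()]);
from scipy.spatial.transform import Rotation as R
P=o+r*d[205:240,340:375].ravel()[:,None]
b=P[P[:,2]>.042];print("boss",b.mean(0),len(b),b.min(0),b.max(0))
# side: pad hub visible?
print(proj("side",[[.4865,-.29,.05]]),proj("side",[[.4865,-.29,.0]]))
E
```

```text
pad ((486.341552734375, -300.1701354980469), 24.107810974121094) 47.43453783674665 ((486.32275390625, -300.2012023925781), (47.53346252441406, 48.07225799560547), 145.1929168701172)
t1 ((591.10302734375, 376.4766845703125), 44.996315002441406) 70.0795533390302 ((597.8836059570312, 375.5842590332031), (59.37760925292969, 177.6439971923828), 91.17510986328125)Traceback (most recent call last):
  File "<stdin>", line 10, in <module>
cv2.error: OpenCV(4.12.0) /io/opencv/modules/imgproc/src/shapedescr.cpp:361: error: (-201:Incorrect size of input array) There should be at least 5 points to fit the ellipse in function 'fitEllipseNoDirect'
```

Call:
apply_moves([
  [100,0.7,-0.7,0,0],
  [100,0.7,-0.7,0,0],
  [100,0.7,-0.7,0,0],
  [100,0.7,-0.7,0,0],
  [100,0.7,-0.7,0,0],
  [100,0.6,-0.7,0,0],
  [100,0.5,-0.7,0,0],
  [100,0,-0.9,0,0],
  [100,0,-0.9,0,0],
  [100,0,-0.9,0,0],
])

```text
clock: 2.15
position: [0.4855, 0.1311, 0.2457]
ee_rot: [0.534, 3.095, 0.001]
force: [1.4, -1.2, 0.2]
width: 0.998
gripper_force: 0.0
```

Call:
apply_moves([
  [100,0,-0.8,0,0],
  [100,0,-0.8,0,0],
  [100,0,-0.8,0,0],
  [100,0,-0.8,0,0],
  [100,0,-0.8,0,0],
  [100,0,-0.8,0,0],
  [100,0,-0.6,0,0],
  [100,0,0,0,0],
  [100,0,0,0,0],
])

```text
clock: 3.28
position: [0.4855, -0.1905, 0.2454]
ee_rot: [-0.534, -3.096, -0.001]
force: [-0.1, 0.4, 0.1]
width: 1.002
gripper_force: 0.0
```

Call:
apply_moves([
  [100,0,-0.9,0,0],
  [100,0.013,-0.925,0,0],
  [100,0,0,-0.8,0],
  [100,0,0,-0.8,0],
  [100,0,0,-0.75,0],
  [100,0,0,0,0],
  [100,0,0,0,0],
])

```text
clock: 4.15
position: [0.4874, -0.3004, 0.106]
ee_rot: [0.533, 3.095, -0.0]
force: [-0.1, 0.2, 0.8]
width: 1.001
gripper_force: 0.0
```

```bash
python3 - <<'E'
from h import *
print(observe()["position"])
a,_=imaging.get_image("top");b,_=imaging.get_image("side")
o=[cv2.resize(a[150:290,280:420],(400,400),interpolation=2),]
u=proj("side",[[.4865,-.30,.04]])[0];print(u)
x,y=int(min(max(u[0],70),442)),int(min(max(u[1],70),314))
o.append(cv2.resize(b[y-70:y+70,x-70:x+70],(400,400),interpolation=2))
cv2.imwrite("pics/pre.png",np.hstack(o)[:,:,::-1])
E
```

```text
[ 0.48737224 -0.30040165  0.10602459]
[329.7502949  145.20339144]
```

View pics/pre.png

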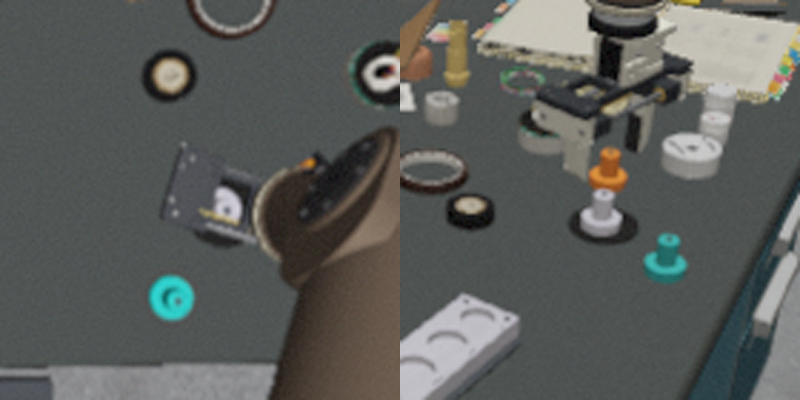

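The gripper is centred above the hub: fingertips at (577,175) and (633,150), hub boss at (602,195). I'll go down and grip.

Call:
apply_moves([
  [100,-0.01,0,-0.6,0],
  [100,0,0,-0.45,0],
  [100,0,0,0,0],
  [0,0,0,0,0],
  [0,0,0,0,0],
  [0,0,0,0,0],
  [0,0,0,0,0],
  [0,0,0,0,0],
  [0,0,0,0,0],
], newtons=20)

```text
clock: 5.38
position: [0.4856, -0.3006, 0.0415]
ee_rot: [-0.534, -3.096, -0.0]
force: [-0.2, 0.2, 0.1]
width: 0.398
gripper_force: 0.0
```

Call:
apply_moves([
  [0,0,0,0,0],
  [0,0,0,0,0],
  [0,0,0,0,0],
])

```text
clock: 5.75
position: [0.4857, -0.3006, 0.0415]
ee_rot: [-0.534, -3.096, -0.0]
force: [-0.2, -1.3, -0.1]
width: 0.25
gripper_force: 20.0
```

Call:
apply_moves([
  [0,0,0,0,0],
  [0,0,0,0.7,0],
  [0,0,0,0.7,0],
  [0,0.11,0.76,0,0],
  [0,0.11,0.76,0,0],
  [0,0.11,0.76,0,0],
  [0,0.11,0.76,0,0],
  [0,0.11,0.76,0,0],
  [0,0.11,0.78,0,0],
  [0,0,0,0,0],
  [0,0,0,0,0],
], newtons=40)

```text
clock: 7.12
position: [0.525, -0.0263, 0.1254]
ee_rot: [-0.534, -3.096, 0.001]
force: [0.3, -0.6, -1.6]
width: 0.246
gripper_force: 40.0
```

```bash
python3 - <<'E'
from h import *
print(observe()["position"],observe()["force"],observe()["width"])
f=[imaging.get_image("side") for _ in range(3)]
b=np.mean([a[0] for a in f],0).astype(np.uint8)
p=observe()["position"]
u=proj("side",[[p[0],p[1],p[2]-.0365]])[0];print(u)
x,y=map(int,u);print(x-80,y-60)
cv2.imwrite("pics/b1.png",cv2.resize(b[y-60:y+60,x-80:x+80],(800,600),interpolation=2)[:,:,::-1])
E
```

```text
[ 0.52501651 -0.02625172  0.12542465] [ 0.27302997 -0.64957379 -1.57242166] 0.24630271771684065
[286.81982251 169.81783498]
206 109
```

View pics/b1.png

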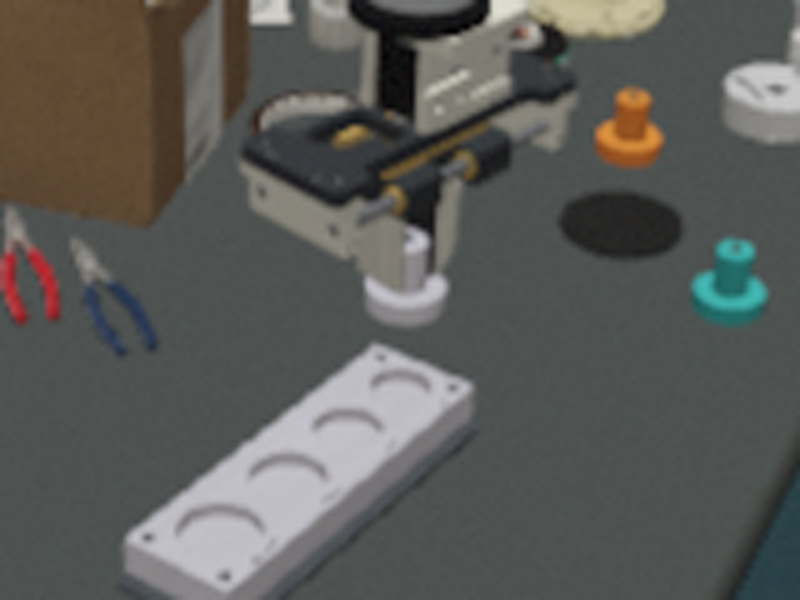

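The hub hangs upright over bore 1: disc at crop (405,300), bore 1 at (401,385). I'll compare the disc's outline with where the TCP puts it, to get the offset in the hand.

```bash
python3 - <<'E'
from h import *
b=np.mean([imaging.get_image("side")[0] for _ in range(3)],0).astype(np.uint8)
p=observe()["position"]
G=cv2.resize(b[109:229,206:366],None,fx=5,fy=5,interpolation=2).astype(int)
m=((G.min(2)>135)&(G.max(2)-G.min(2)<28)).astype(np.uint8);m[:265]=0;m[335:]=0
m=cv2.morphologyEx(m,cv2.MORPH_OPEN,np.ones((5,5),np.uint8))
c=max(cv2.findContours(m,0,1)[0],key=cv2.contourArea).reshape(-1,2)
def st(q): 
    q=q[q[:,1]>290]  # lower part
    return q[:,0].min(),q[:,0].max(),q[:,1].max()
print("meas",c[:,0].min(),c[:,0].max(),c[:,1].max(),"row285+",st(c))
t=np.linspace(0,6.283,200)
for D in(.042,.046):
    P=np.vstack([np.c_[p[0]+r*np.cos(t),p[1]+r*np.sin(t),np.full(200,p[2]-.0365+h)] for r,h in((D/2-.001,0),(D/2,.001),(D/2,.014))])
    q=(proj("side",P)-[206,109])*5+2;print(D,q[:,0].min(),q[:,0].max(),q[:,1].max())
e=.001
for ax in np.eye(3): print((proj("side",[p+e*ax])-proj("side",[p]))[0]*5)
ey=np.array([.1839,.983]);C=np.array([.5416,.063])
for y in(-.0905,-.0375,.0195,.0788):
    B=C+y*ey;r={-.0905:.0187,-.0375:.0207,.0195:.0227,.0788:.0247}[y]
    q=(proj("side",np.c_[B[0]+r*np.cos(t),B[1]+r*np.sin(t),np.full(200,.034)])-[206,109])*5+2
    print(B,q.min(0),q.max(0))
E
```

```text
meas 365 446 312 row285+ (np.int32(367), np.int32(445), np.int32(312))
0.042 368.7634148522217 443.6285904506441 325.92172772962425
0.046 365.2586415649371 447.16475119429515 327.90040007828475
[-1.63148712 -0.43267556]
[-0.72112883  0.83802004]
[ 0.07648522 -1.51815885]
[ 0.52495705 -0.0259615 ] [369.33229811 367.64554434] [433.27539147 404.65626102]
[0.53470375 0.0261375 ] [312.08933157 407.15779618] [384.81219062 450.4476386 ]
[0.54518605 0.0821685 ] [247.06986118 452.21555264] [329.29668385 502.68527757]
[0.55609132 0.1404604 ] [175.06287741 502.09949399] [267.6093709  560.76482732]
```

Disc width matches 46 mm, and the predicted bore outlines match the picture within about 1 px. Lowering onto bore 1.

Call:
apply_moves([
  [0,0,0,-0.4,0],
  [0,0,0,-0.36,0],
  [0,0,0,-0.05,0],
  [0,0,0,-0.03,0],
  [0,0,0,-0.03,0],
  [0,0,0,-0.03,0],
  [0,0,0,0,0],
])

```text
clock: 8.3
position: [0.5253, -0.0258, 0.0717]
ee_rot: [0.534, 3.096, 0.0]
force: [0.7, -0.7, -1.8]
width: 0.246
gripper_force: 40.0
```

Call:
apply_moves([
  [0,0,0,-0.02,0],
  [0,0,0,-0.02,0],
  [0,0,0,0,0],
])

```text
clock: 8.68
position: [0.5254, -0.0258, 0.0693]
ee_rot: [0.534, 3.096, 0.0]
force: [-0.5, 0.5, 3.6]
width: 0.244
gripper_force: 40.0
```

Call:
apply_moves([
  [0,0,0,-0.015,0],
  [0,0,0,0,0],
  [0,0,0,0,0],
  [0,0,0,0,0],
])

```text
clock: 9.18
position: [0.5255, -0.0258, 0.0685]
ee_rot: [0.534, 3.095, 0.0]
force: [-0.5, 1.7, 5.9]
width: 0.247
gripper_force: 40.0
```

Call:
apply_moves([
  [0,0,0,0.3,0],
  [0,0.08,0.44,0,0],
  [0,0.07,0.43,0,0],
  [0,0,0,0,0],
  [0,0,0,-0.2,0],
  [0,0,0,-0.03,0],
  [0,0,0,-0.03,0],
  [0,0,0,-0.02,0],
  [0,0,0,-0.02,0],
  [0,0,0,0,0],
  [0,0,0,0,0],
])

```text
clock: 10.55
position: [0.534, 0.0255, 0.0685]
ee_rot: [-0.536, -3.095, 0.001]
force: [-3.4, -3.4, 5.2]
width: 0.249
gripper_force: 40.0
```

Call:
apply_moves([
  [0,0,0,0,0],
  [0,0,0,0,0],
])

```text
clock: 10.8
position: [0.534, 0.0255, 0.0686]
ee_rot: [-0.536, -3.095, 0.001]
force: [-2.6, -3.5, 5.7]
width: 0.248
gripper_force: 40.0
```

Call:
apply_moves([
  [0,0,0,0.3,0],
  [0,0.09,0.47,0,0],
  [0,0.09,0.47,0,0],
  [0,0,0,0,0],
  [0,0,0,-0.2,0],
  [0,0,0,-0.03,0],
  [0,0,0,-0.03,0],
  [0,0,0,-0.02,0],
  [0,0,0,-0.02,0],
  [0,0,0,0,0],
  [0,0,0,0,0],
  [0,0,0,0,0],
])

```text
clock: 12.3
position: [0.545, 0.082, 0.0686]
ee_rot: [-0.535, -3.096, 0.001]
force: [-3.8, -3.2, 5.6]
width: 0.249
gripper_force: 40.0
```

Call:
apply_moves([
  [0,0,0,0.3,0],
  [0,0.09,0.49,0,0],
  [0,0.09,0.48,0,0],
  [0,0,0,0,0],
  [0,0,0,0,0],
])

```text
clock: 12.92
position: [0.5558, 0.1406, 0.0861]
ee_rot: [0.534, 3.096, -0.0]
force: [0.2, -0.7, -2.1]
width: 0.249
gripper_force: 40.0
```

```bash
python3 - <<'E'
from h import *
b=np.mean([imaging.get_image("side")[0] for _ in range(3)],0).astype(np.uint8)
s=observe();p=s["position"];print(p,s["force"])
t=np.linspace(0,6.283,200)
P=np.vstack([np.c_[p[0]+r*np.cos(t),p[1]+r*np.sin(t),np.full(200,p[2]-.0365+h)] for r,h in((.022,0),(.023,.001),(.023,.014))])
q=proj("side",P);x0,y0=map(int,q.mean(0)-[40,30])
k=10;q=(q-[x0,y0])*k+k/2;print(q.min(0),q.max(0))
G=cv2.resize(b[y0:y0+60,x0:x0+80],None,fx=k,fy=k,interpolation=2)
cv2.imwrite("pics/b4.png",G[:,:,::-1])
ey=np.array([.1839,.983]);C=np.array([.5416,.063]);B=C+.0788*ey
w=np.c_[B[0]+.0247*np.cos(t),B[1]+.0247*np.sin(t),np.full(200,.034)];w=(proj("side",w)-[x0,y0])*k+k/2
print("bore",w.min(0),w.max(0))
E
```

```text
[0.55586639 0.13988461 0.08622221] [ 0.07099258 -0.27170045 -1.37387346]
[327.18024248 231.08560451] [502.06815504 378.51089756]
bore [321.12575483 315.19898798] [506.21874179 432.52965464]
```

View pics/b4.png

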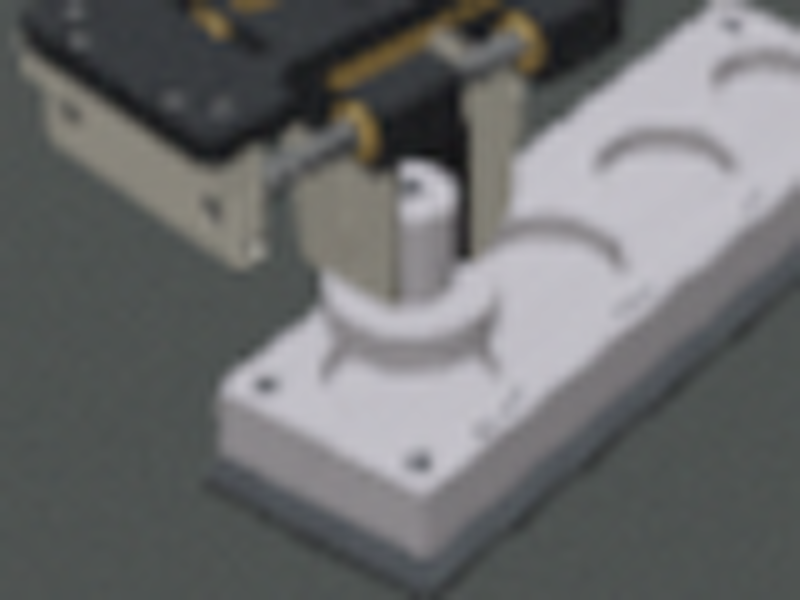

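Over bore 4 the disc spans columns 320–497 and the bore about 320–500, so they're aligned. Lowering gently.

Call:
apply_moves([
  [0,0,0,-0.2,0],
  [0,0,0,-0.03,0],
  [0,0,0,-0.03,0],
  [0,0,0,-0.02,0],
  [0,0,0,0,0],
])

```text
clock: 13.7
position: [0.5559, 0.141, 0.0694]
ee_rot: [0.534, 3.096, 0.0]
force: [-0.3, -1.1, -1.8]
width: 0.242
gripper_force: 40.0
```

Call:
apply_moves([
  [0,0,0,-0.02,0],
  [0,0,0,-0.02,0],
  [0,0,0,-0.02,0],
  [0,0,0,0,0],
])

```text
clock: 14.2
position: [0.5558, 0.1409, 0.0657]
ee_rot: [-0.534, -3.096, 0.0]
force: [0.5, -0.8, -1.9]
width: 0.246
gripper_force: 40.0
```

Call:
apply_moves([
  [0,0,0,-0.02,0],
  [0,0,0,-0.02,0],
  [0,0,0,-0.02,0],
  [0,0,0,-0.015,0],
  [0,0,0,0,0],
])

```text
clock: 14.82
position: [0.5559, 0.1409, 0.0613]
ee_rot: [-0.535, -3.096, 0.0]
force: [-0.1, 0.2, -1.4]
width: 0.245
gripper_force: 40.0
```

Call:
apply_moves([
  [0,0,0,-0.015,0],
  [0,0,0,-0.01,0],
  [0,0,0,0,0],
])

```text
clock: 15.2
position: [0.556, 0.141, 0.06]
ee_rot: [0.534, 3.096, 0.0]
force: [-0.4, -0.0, 1.2]
width: 0.247
gripper_force: 40.0
```

Hub is home on the floor of bore 4. Releasing and rising.

Call:
apply_moves([
  [35,0,0,0,0],
  [50,0,0,0,0],
  [50,0,0,0,0],
  [50,0,0,0,0],
  [50,0,0,0.2,0],
  [50,0,0,0.6,0],
  [50,0,0,0.8,0],
  [50,0,0,0.8,0],
  [50,0,0,0.8,0],
  [50,0,0,0,0],
])

```text
clock: 16.45
position: [0.558, 0.1411, 0.2566]
ee_rot: [0.534, 3.089, 0.007]
force: [1.1, -0.3, -1.6]
width: 0.501
gripper_force: 0.0
```

```bash
python3 - <<'E'
from h import *
b=np.mean([imaging.get_image("side")[0] for _ in range(3)],0).astype(np.uint8)
s=observe();print(s["position"],s["force"],s["width"],s["clock"])
u=proj("side",[[.556,.1405,.04]])[0];x,y=map(int,u)
cv2.imwrite("pics/fin.png",cv2.resize(b[y-60:y+45,x-60:x+80],(800,600),interpolation=2)[:,:,::-1])
E
```

```text
[0.55535705 0.14087636 0.2515604 ] [ 0.07505404  0.28982475 -0.454954  ] 0.49900072487893615 16.6
```

View pics/fin.png

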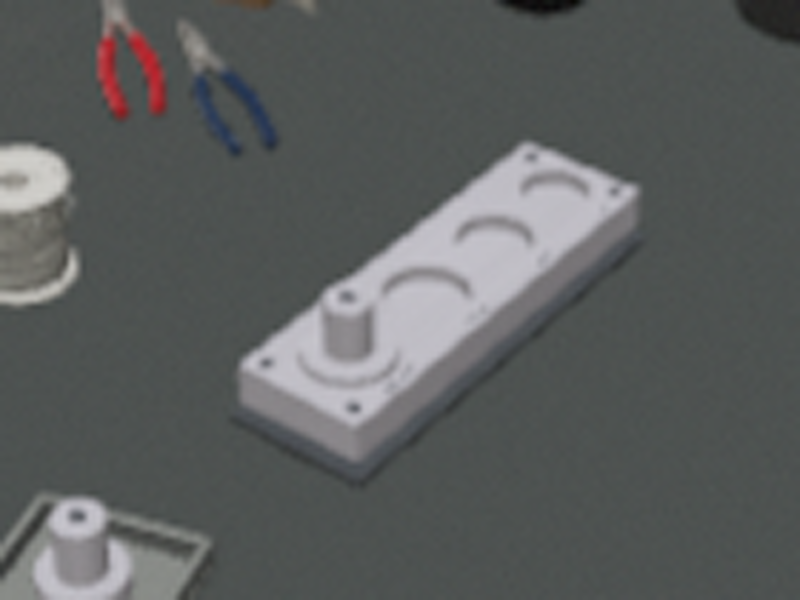

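The hub sits upright and deep in bore 4 (crop (348,345)), with only a few mm of disc showing and the gripper out of view above it.

```bash
python3 -c "
from cell import arm
print(arm.sign_off())"
```

```text
the job is handed in; nothing more can be done
None
```

The hub from the pad is the 46 mm one: bores 1, 2 and 3 stopped it at the mouth under a light press (about 8 N or less), and it now stands upright and fully home in bore 4; I let go, drew the gripper clear above it, and handed the job in at about 17 s (the hand-in gave no verdict).

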